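# Load-test a battery cell with the dead-man key

## Robot

A 6-joint arm with a two-finger parallel gripper is mounted at the origin on a cart in front of the work surface, level with it; the furniture and walls round the work are solid. World frame = base frame: x ahead of the robot, y to its left, z up, the work surface at z = 0. Lengths are in m, angles in rad, forces in N, time in s.
With the tool pointing down it reaches from about 0.325 to 0.775 m from the base axis. Payload 5.5 kg.
Tool frame: the origin (TCP) lies midway between the tips of the shut fingers; the grasp point (between the pads) lies 19 mm behind it; z points along the fingers, y is the line along which they close (so a half turn about z gives the same grasp; the last joint's range is limited). The gripper opens to 85 mm and grips with 20 to 120 N. Pads are 22 mm wide; open, the fingers measure 114 mm over their backs; the gripper's body (76 mm by 85 mm) begins 54 mm behind the grasp point. The pads swing forward as they close: fully open they stand 13 mm farther back than shut.
Start: joints at [1.045, 0.091, 1.231, -0, 1.82, -0.057], TCP at [0.271, 0.535, 0.231] pointing down, gripper open.
Joint ranges: [-2.87, 2.87], [-0.86, 2.18], [0.17, 2.46], [-1.51, 4.65], [0.06, 2.69], [-2.65, 2.65]. Speed limits (rad/s): [2.57, 2.57, 3.01, 3.14, 3.14, 3.14].

## Interface

Orientations are given as a unit quaternion [w, x, y, z].
In Python, from plant import monitor, vision, workorder gives the robot as it stands.
- The arm moves only by the shell command python3 -m creep 'ROWS' [OPENING] [FORCE]. ROWS is a JSON object of lists of equal length, an entry for each row: "delta_pos": the shift along the tool's x, y, z in mm, a list of three; "dr": the turn, a rotation vector about the tool's x, y, z in degrees, a list of three. A call has exactly 8 rows; each row shifts and turns the commanded pose from where the row before left it, along the tool's axes as they then stand; what a row does not reach is not made up. A row lasts 1/8 s, in which the tool goes at most 62.5 mm and 10.7 degrees, less where a joint would pass 70% of its speed; a pose out of reach is approached as far as the arm can. A call with a gripper value outside its range is refused whole. OPENING is the finger opening in mm, from 0 to 85.4, set as the call begins (- or left out, the last holds). The fingers move at their own pace and stop on an object; FORCE is the grip in N (left out, the last holds). Time passes only in rows, so rows that do not move let the fingers close, or fill a call up. It gives the time, the measured TCP pose, the force, the opening and the grip force at its end, in the units of the state.
- monitor.observe(): the state, without advancing time (a new reading comes with each control period).
- vision.camera(name): name is "scene" or "top" or "wrist"; returns the picture (400x640x3 uint8, red, green, blue); there is no depth.
- vision.calibration(name): a dict with "mtx" (3x3 intrinsics, pixels), "position" and "attitude" of the camera in the world. Camera axes: x right, y up, looking along -z (the intrinsics and any distortion apply to the point x, -y, -z); pixel columns grow to the right and rows downward; lengths in m; the calibration is good to about 2 mm. A picture is of the moment at which its call begins: read the wrist's pose just before it. calibration takes no time and is no camera call; for the wrist camera it gives the pose at the moment of the call.
- workorder.sign_off(): hands the job in; it is judged then, once.
The state is a dict: "time_s": time; "joint_positions": joint angles; "qvel": joint speeds; "joint_efforts": joint torques, N m; "eef_pos": TCP position; "orientation": TCP orientation; "wrist_force": force on the tool from outside, world axes, zero at the start; "wrist_torque": the same for the moment, N m; "finger_gap": opening from 0.0 (shut) to 1.0 (fully open); "gripper_force": force on a finger pad.
Only numpy, scipy, OpenCV 4.12 (cv2) and the standard library are available. Lean on these libraries where they do the work, as an engineer would, in place of code of your own. Each camera call takes 0.05 s, during which the arm holds its last target. There are 200 camera calls.

## Task

Take the red-and-silver cell out of the blue bin and lay it in the V cradle of the grey cell tester, with its plus (nub) end towards the red post, and let go of it. Then press the tester's orange spring-loaded key straight down to its half-way position, 8 mm of its 16 mm travel (rim of the cap at the green band, never down to the bottom), and finish the program while still holding it there. Leave the black-and-yellow cell in the bin and the other things on the bench where they are.

Things in the scene. Friction and masses are not known exactly. Their poses are not given: they have to be found in the camera images.
- bin: Blue open bin, fixed, 110 x 200 mm outside and 34 mm high with a rounded rim 37 mm high; walls and floor 4 mm thick. Origin: centre of its underside; x across its short side (away from the robot at yaw 0), y along its long side, z up. The two cells lie in it, one in each half (plus or minus y), either one in either half.
- cell_a: The cell to test: red-and-silver round battery cell, 14.8 mm diameter, 50 mm long, 24 g, lying on its side in the bin; its axis within about 0.6 rad of the world's x axis, plus end away from the robot. Origin: centre of its flat (minus) end; z axis points along the cell to the plus end.
- cell_a_mid (a point): Middle of the red-and-silver cell, on its axis, 25 mm from either end (axes as cell_a).
- cell_a_plus (a point): Plus (nub) end of the red-and-silver cell, on its axis, 50 mm from the flat end.
- cell_b: Black-and-yellow battery cell of the same size in the bin; it must stay in the bin. Origin: centre of its flat end; z along the cell.
- cell_b_mid (a point): Middle of the black-and-yellow cell, on its axis.
- tester: Grey cell tester, fixed, 130 (x) x 190 (y) mm, its top face 24 mm above the bench. Origin: centre of its underside; x away from the robot at yaw 0, y to the left, z up. The cradle is on its +y half, the orange key on its -y half; a thin aluminium post 10 mm wide, 58 mm high, with a white, a green and a red band on the side to -x, stands 27 mm right (-y) of the key's axis.
- cradle (a point): Where the middle of a seated cell lies: tester frame (0, 48, 44.5) mm, axes as the tester's; the cell lies along x, plus end to +x. Two white V saddles (45 degree flanks, 25 mm wide at the top, tops 47 mm above the bench) span 16 to 23 mm either side of it along x; between them 32 mm of length is free for fingers, down to the tester's top face.
- red_post (a point): Inner face of the red (plus) end post at the +x end of the cradle, at the height of the seat; the black (minus) post is its mirror image at the -x end. They stand 59 mm apart, are 20 mm wide, and their lips flare outward, up to 58 mm above the bench.
- key_top (a point): Centre of the top of the orange key cap (round, 34 mm diameter, 8 mm thick, its flat top 28 mm), 58 mm above the bench when up; moves with the key. The key is at tester frame (0, -52) mm.
- test_key (a joint): Travel of the key, m: 0 up, 0.008 half-way (rim of the cap at the green band of the post), 0.016 at the bottom stop. Pressed straight down; about 3 N to start, 7 N half-way, 11 N at the bottom; springs back when let go.
- usb_stick: Green usb stick, 18 x 52 x 9 mm, loose on the bench right of the tester; leave alone. Origin: centre of its underside.
- pen_blue: Thin white and red pen, 11 x 145 x 9 mm, loose on the bench between bin and tester; leave alone. Origin: centre of its underside.

How it is judged:
On the way, in this order (a step that is already met when the one before it is completed fails the run):
1. the red-and-silver cell is lifted clear of the bin (z of cell_a_mid in the frame of bin above 0.06 m and contact force between the fingers and cell_a above 0.5 N), for 0.1 s.
2. the cell lies in the cradle, plus end to the red post, and is let go, the key still up (horizontal distance between cell_a_mid and cradle below 0.0065 m and z of cell_a_mid in the frame of cradle between -0.003 and 0.003 m and angle between the z axis of cell_a and the x axis of tester, either way round below 0.15 rad and x of cell_a_plus in the frame of cradle above 0.015 m and contact force between the fingers and cell_a below 0.1 N and value of joint test_key below 0.003 m), for 0.2 s.
3. the key is held half-way down (value of joint test_key between 0.0055 and 0.0105 m), for 0.3 s.
At the end, for the whole second after the job is handed in: Fingers hold the key 5.5 to 10.5 mm down (over 2 N); the red-and-silver cell lies still, untouched in the cradle, middle within 6.5 mm sideways and 3 mm in height of the seat, axis within 0.15 rad, plus end to the red post; the black-and-yellow cell is in the bin (all of step 3 and contact force between the fingers and tester above 2 N and horizontal distance between cell_a_mid and cradle below 0.0065 m and z of cell_a_mid in the frame of cradle between -0.003 and 0.003 m and angle between the z axis of cell_a and the x axis of tester, either way round below 0.15 rad and x of cell_a_plus in the frame of cradle above 0.015 m and contact force between the fingers and cell_a below 0.1 N and linear speed of cell_a below 0.02 m/s and x of cell_b_mid in the frame of bin between -0.055 and 0.055 m and y of cell_b_mid in the frame of bin between -0.1 and 0.1 m and z of cell_b_mid in the frame of bin below 0.035 m); the arm keeps its last pose, push and grip.
It fails at once if the key is pushed to the bottom (past 14 mm) (value of joint test_key above 0.014 m).
It fails at once if the black-and-yellow cell is lifted out of the bin (z of cell_b_mid in the frame of bin above 0.05 m).
It fails at once if the usb stick or the pen is moved more than 30 mm (distance of any of usb_stick, pen_blue from where it was at the start of the episode above 0.03 m).
It also fails if it takes over 48 s, if anything falls off the work surface, if the arm or the gripper's body presses on something with over 40 N, if the wrist force passes 120 N, or if a joint passes its speed limit or range.

## Working session

There is one attempt and no reset: what is moved stays moved. The work goes in short steps, Python scripts to look and compute and a shell command to move; the robot and the scene stay as the last step left them, time stands still between calls to the robot, and variables do not carry over. Pictures are saved under pics/ and viewed, at most 10 in all, crops included, and the job is handed in when it is done.

```bash
ls; mkdir -p pics; python3 - <<'E'
from plant import monitor, vision
import cv2
s=monitor.observe(); print({k:s[k] for k in('time_s','eef_pos','orientation','finger_gap')})
for n in("scene","top"):
    c=vision.calibration(n);print(n,c)
    cv2.imwrite(f"pics/{n}0.png",cv2.cvtColor(vision.camera(n),cv2.COLOR_RGB2BGR))
E
```

```text
pics
{'time_s': 0.0, 'eef_pos': array([0.27095053, 0.53501848, 0.23013107]), 'orientation': array([-2.92434166e-04,  2.32275403e-01,  9.72649545e-01, -9.56221739e-04]), 'finger_gap': 0.9995917278654646}
scene {'mtx': array([[503.38944108,   0.        , 315.24326282],
       [  0.        , 503.38944108, 203.00675741],
       [  0.        ,   0.        ,   1.        ]]), 'position': array([-0.33925476, -0.69822219,  1.05049468]), 'attitude': array([ 0.83095369,  0.35737947, -0.1720665 , -0.39011408])}
top {'mtx': array([[399.32113714,   0.        , 322.53989386],
       [  0.        , 399.32113714, 196.99658648],
       [  0.        ,   0.        ,   1.        ]]), 'position': array([ 0.36480023, -0.02562126,  1.381832  ]), 'attitude': array([-0.70360335, -0.03468135,  0.02367251,  0.70935121])}
```

View pics/top0.png

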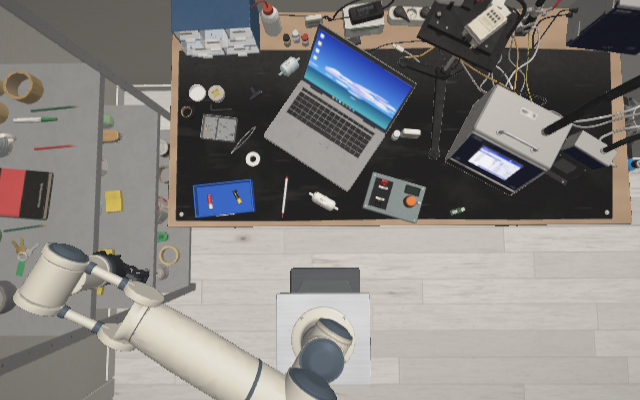

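View pics/scene0.png

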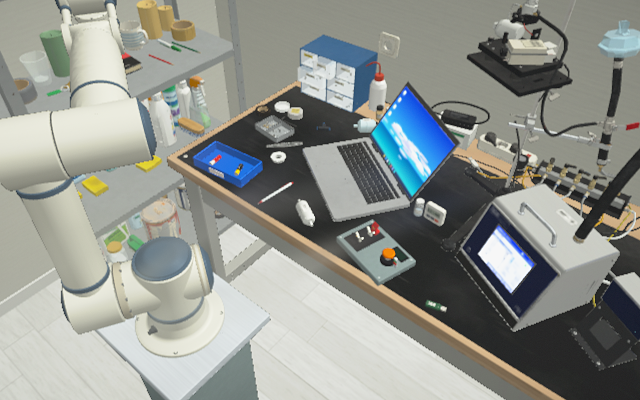

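The top view shows the bin around (224,198), with the red cell near (210,200) and the yellow one near (237,197). The tester is around (394,197) with its key at (411,201). The scene view shows the bin at (228,165), the tester at (375,250) and the key at (389,256). Next I'll enlarge the crops.

```bash
cat > h.py <<'E'
import numpy as np, cv2
from scipy.spatial.transform import Rotation as R
from plant import monitor, vision
def rot(q): return R.from_quat(np.r_[q[1:],q[0]]).as_matrix()
def ray(c,uv):
    d=np.linalg.inv(c["mtx"])@[uv[0],uv[1],1]; d=rot(c["attitude"])@[d[0],-d[1],-d[2]]
    return np.array(c["position"]),d/np.linalg.norm(d)
def plane(c,uv,z):
    p,d=ray(c,uv); return p+d*(z-p[2])/d[2]
def tri(obs):
    A=0;b=0;L=[ray(*o) for o in obs]
    for p,d in L:
        M=np.eye(3)-np.outer(d,d);A=A+M;b=b+M@p
    x=np.linalg.solve(A,b); return x,[np.linalg.norm((np.eye(3)-np.outer(d,d))@(x-p))*1e3 for p,d in L]
def proj(c,X):
    v=rot(c["attitude"]).T@(np.array(X)-c["position"]); v=c["mtx"]@[v[0],-v[1],-v[2]]; return v[:2]/v[2]
E
python3 - <<'E'
import cv2,numpy as np
t=cv2.imread("pics/top0.png");s=cv2.imread("pics/scene0.png")
def crop(i,u,v):
    c=cv2.resize(i[v:v+60,u:u+80],None,fx=5,fy=5,interpolation=cv2.INTER_CUBIC)
    for k in range(0,80,10):cv2.putText(c,str(u+k),(k*5,8),0,.3,(255,255,255));cv2.line(c,(k*5,10),(k*5,14),(255,255,255))
    for k in range(0,60,10):cv2.putText(c,str(v+k),(0,k*5+3),0,.3,(0,255,255))
    return c
cv2.imwrite("pics/c1.png",np.vstack([np.hstack([crop(t,185,170),crop(t,355,167)]),np.hstack([crop(s,190,137),crop(s,335,222)])]))
from h import *
c=vision.calibration("top")
for n,uv,z in[("red",(210,200),.012),("yel",(237,197),.012),("tester",(394,197),.024),("key",(411,201),.058)]:print(n,plane(c,uv,z))
E
```

```text
red [0.47123732 0.38434244 0.012     ]
yel [0.48081834 0.29081082 0.012     ]
tester [ 0.47508757 -0.24805919  0.024     ]
key [ 0.45853906 -0.29835149  0.058     ]
```

View pics/c1.png

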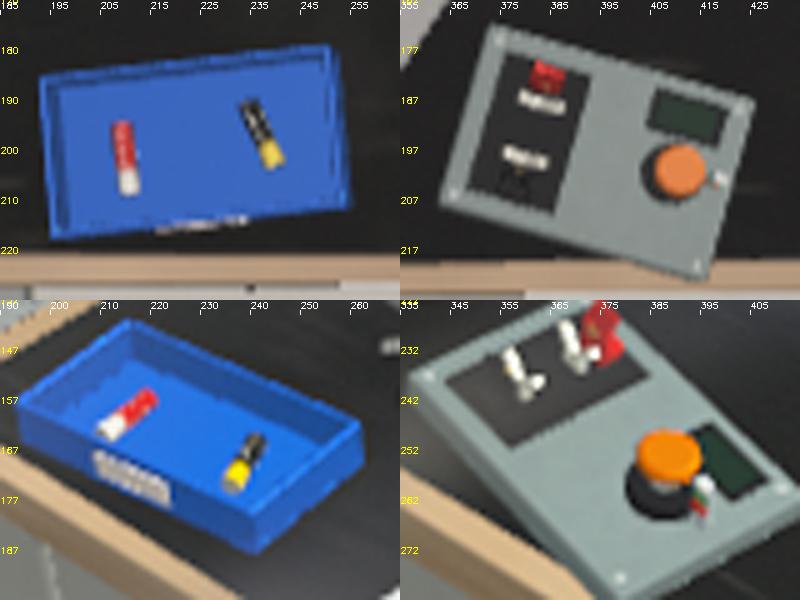

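```bash
cat >> h.py <<'E'
def goto(X,yaw):
    "total shift (tool axes now, mm) and turn (deg); tool pointing down with tool x at yaw deg"
    s=monitor.observe(); M=rot(s["orientation"]); T=R.from_euler('z',yaw,degrees=True).as_matrix()@np.diag([1,-1,-1.])
    print("t",s["time_s"],"pos",np.round(s["eef_pos"],4),"shift",np.round(M.T@(np.array(X)-s["eef_pos"])*1e3,1),"turn",np.round(R.from_matrix(M.T@T).as_rotvec(degrees=True),1),"toolx yaw",np.degrees(np.arctan2(M[1,0],M[0,0])).round(1))
E
python3 - <<'E'
from h import *
t=vision.calibration("top");s=vision.calibration("scene")
for n,a,b in[("red+",(209,194.5),(219,157)),("red-",(211,208),(211,165.5)),("key",(411,201),(388,252)),("tl",(374,173),(0,0)),("tr",(424.5,187),0),("br",(415.5,221),0),("bl",(364.5,207),0)]:
    print(n,plane(t,a,.058 if n=="key" else .0114 if n[0]=="r" and len(n)>3 else .024), tri([(t,a),(s,b)]) if b and b[0] else "")
p=plane(t,(209,194.5),.011)-plane(t,(211,208),.011);y=np.degrees(np.arctan2(p[1],p[0]));print(y)
goto([.46,.385,.2],180+y)
print(vision.calibration("wrist"))
E
```

```text
red+ [0.49040896 0.38830205 0.0114    ] (array([0.48969748, 0.39149185, 0.00517174]), [np.float64(1.8129439146726478), np.float64(1.8129439146726867)])
red- [0.44355956 0.38061571 0.0114    ] (array([0.44409986, 0.38373805, 0.00105309]), [np.float64(0.0764200443419283), np.float64(0.07642004434182259)])
key [ 0.45853906 -0.29835149  0.058     ] (array([ 0.45784488, -0.29753164,  0.05768044]), [np.float64(1.1163905237613572), np.float64(1.1163905237612004)])
tl [ 0.55809159 -0.18162923  0.024     ] 
tr [ 0.50834313 -0.35240067  0.024     ] 
br [ 0.39299324 -0.31878601  0.024     ] 
bl [ 0.44186    -0.14728938  0.024     ] 
9.317216075105524
t 0.1 pos [0.271  0.5351 0.2302] shift [-236.4  -48.4   30.3] turn [ -0.1  -0.  -36.2] toolx yaw 153.1
{'mtx': array([[286.68451326,   0.        , 317.80657   ],
       [  0.        , 286.68451326, 200.47375012],
       [  0.        ,   0.        ,   1.        ]]), 'position': array([0.21035146, 0.56776178, 0.37363917]), 'attitude': array([ 0.84403053, -0.11575703, -0.06981707,  0.51897819])}
```

```bash
python3 -m creep '{"delta_pos":[[-59,-12,7],[-59,-12,7],[-59,-12,8],[-59,-12,8],[0,0,0],[0,0,0],[0,0,0],[0,0,0]],"dr":[[0,0,0],[0,0,0],[0,0,0],[0,0,0],[0,0,-9],[0,0,-9],[0,0,-9],[0,0,-9]]}' 85
python3 - <<'E'
from h import *
goto([.46,.385,.2],189.3)
c=vision.calibration("wrist");i=vision.camera("wrist");print(c)
cv2.imwrite("pics/w1.png",cv2.cvtColor(i,cv2.COLOR_RGB2BGR))
E
```

```text
time_s: 1.1
eef_pos: [0.4599, 0.3856, 0.2006]
orientation: [-0.001, -0.082, 0.997, -0.0]
wrist_force: [0.3, -0.1, -0.0]
finger_gap: 0.995
gripper_force: 0.0
t 1.1 pos [0.4599 0.3856 0.2006] shift [-0.1 -0.6  0.6] turn [-0.  -0.1  0.1] toolx yaw -170.6
{'mtx': array([[286.68451326,   0.        , 317.80657   ],
       [  0.        , 286.68451326, 200.47375012],
       [  0.        ,   0.        ,   1.        ]]), 'position': array([0.3928561 , 0.37641714, 0.34403066]), 'attitude': array([ 0.64060337, -0.08731712, -0.102368  ,  0.75599196])}
```

View pics/w1.png

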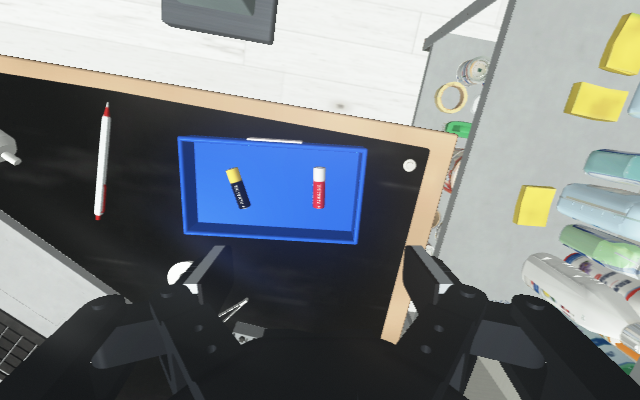

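The wrist view shows the red cell's minus end at (319.5,168) and its plus end at (318.5,209). It sits well clear of the walls, and the yellow cell is at (237,188).

```bash
python3 - <<'E'
from h import *
w={'mtx':np.array([[286.68451326,0,317.80657],[0,286.68451326,200.47375012],[0,0,1]]),'position':np.array([0.3928561,0.37641714,0.34403066]),'attitude':np.array([0.64060337,-0.08731712,-0.102368,0.75599196])}
t=vision.calibration("top");s=vision.calibration("scene")
P=[]
for z in(.0114,.016):
    a=plane(w,(318.7,209),z);b=plane(w,(319.5,168),z);d=a-b
    print(z,a,b,np.linalg.norm(d),(a+b)/2,np.degrees(np.arctan2(d[1],d[0])))
for o in([(w,(319,188.5)),(t,(210,201.2))],[(w,(319,188.5)),(s,(215,161.3))],[(w,(319,188.5)),(s,(215,161.3)),(t,(210,201.2))]):print(tri(o))
E
```

```text
0.0114 [0.49410015 0.39405656 0.0114    ] [0.44456371 0.38672521 0.0114    ] 0.05007601822314771 [0.46933193 0.39039088 0.0114    ] 8.418610011313284
0.016 [0.49270003 0.39381262 0.016     ] [0.44384864 0.38658266 0.016     ] 0.049383509349111586 [0.46827434 0.39019764 0.016     ] 8.418610011313334
(array([ 0.46996821,  0.38964503, -0.00184818]), [np.float64(2.1700242211013006), np.float64(2.1700242211011798)])
(array([ 4.70199310e-01,  3.91392195e-01, -4.35709947e-04]), [np.float64(1.5153848216234307), np.float64(1.5153848216235024)])
(array([0.469013  , 0.38973457, 0.00056806]), [np.float64(2.440560078695799), np.float64(1.5145952686625284), np.float64(2.2096642925484415)])
```

```bash
python3 - <<'E'
from h import *
goto([.469,.390,.08],188.4)
E
```

```text
t 1.15 pos [0.4598 0.3857 0.2006] shift [ -9.9   2.8 120.6] turn [-0.  -0.1  1.4] toolx yaw -170.2
```

```bash
python3 -m creep '{"delta_pos":[[-2,1,20],[-2,1,20],[-2,1,20],[-2,0,20],[-2,0,20],[0,0,20],[0,0,0],[0,0,0]],"dr":[[0,0,1.4],[0,0,0],[0,0,0],[0,0,0],[0,0,0],[0,0,0],[0,0,0],[0,0,0]]}' 40
python3 - <<'E'
from h import *
c=vision.calibration("wrist");i=vision.camera("wrist")
goto([.469,.390,.006],188.4)
print(proj(c,[.469,.390,.0114]))
import pickle;pickle.dump(c,open("w2.pkl","wb"))
cv2.imwrite("pics/w2.png",cv2.cvtColor(cv2.resize(i[100:340,180:460],None,fx=2.5,fy=2.5),cv2.COLOR_RGB2BGR))
E
```

```text
time_s: 2.15
eef_pos: [0.4697, 0.3904, 0.082]
orientation: [0.0, -0.067, 0.998, 0.0]
wrist_force: [0.6, 0.2, 0.2]
finger_gap: 0.469
gripper_force: 0.0
t 2.2 pos [0.4699 0.3906 0.0825] shift [ 1.1 -0.5 76.5] turn [ 0.1  0.1 -0.7] toolx yaw -172.3
[315.08214959 209.80725426]
```

View pics/w2.png

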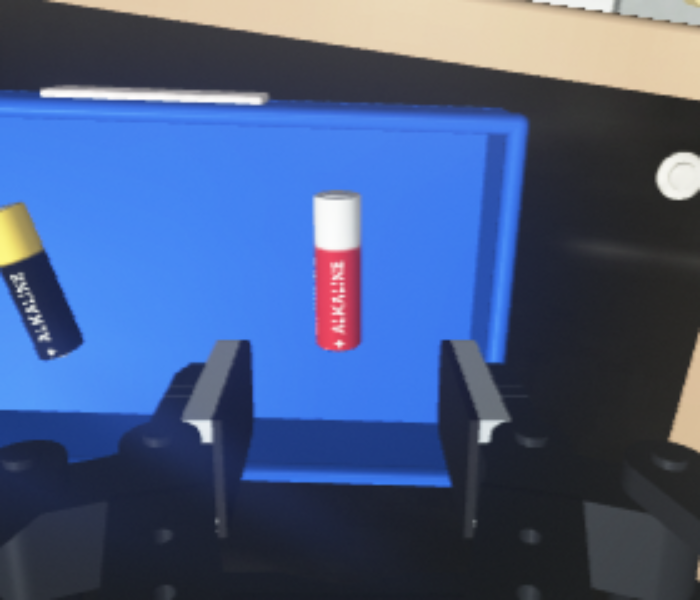

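The crop puts the minus face at (314.4,177.5) and the plus end at (315.2,240) in full-image pixels. The fingers straddle the cell and are aligned with it.

```bash
python3 - <<'E'
from h import *
import pickle;c=pickle.load(open("w2.pkl","rb"));t=vision.calibration("top");s=vision.calibration("scene")
a=plane(c,(315.2,240),.0175);b=plane(c,(314.4,177.7),.0114);d=a-b
print(a,b,(a+b)/2,np.linalg.norm(d[:2]),np.degrees(np.arctan2(d[1],d[0])))
w={'mtx':c['mtx'],'position':np.array([0.3928561,0.37641714,0.34403066]),'attitude':np.array([0.64060337,-0.08731712,-0.102368,0.75599196])}
print(tri([(c,(314.4,177.7)),(w,(319.5,168))]),tri([(c,(314.8,208)),(w,(319,188.5))]))
m=(a+b)/2; goto([m[0],m[1],.006],np.degrees(np.arctan2(d[1],d[0]))+180)
E
```

```text
[0.49161607 0.39316917 0.0175    ] [0.44380423 0.38611311 0.0114    ] [0.46771015 0.38964114 0.01445   ] 0.048329707212405 8.39509880108458
(array([0.44604338, 0.38666032, 0.00078883]), [np.float64(0.42710536806008986), np.float64(0.427105368060206)]) (array([ 0.47228746,  0.39044371, -0.00383068]), [np.float64(0.39279203217450814), np.float64(0.39279203217459085)])
t 2.2 pos [0.4699 0.3906 0.0825] shift [ 2.4 -0.7 76.5] turn [ 0.1  0.1 -0.7] toolx yaw -172.3
```

```bash
python3 -m creep '{"delta_pos":[[2,0,16],[0,0,16],[0,0,14],[0,0,12],[0,0,10],[0,0,4],[0,0,3],[0,0,0]],"dr":[[0,0,0],[0,0,0],[0,0,0],[0,0,0],[0,0,0],[0,0,0],[0,0,0],[0,0,0]]}' 40
python3 -m creep '{"delta_pos":[[0,0,0],[0,0,0],[0,0,0],[0,0,0],[0,0,0],[0,0,0],[0,0,0],[0,0,0]],"dr":[[0,0,0],[0,0,0],[0,0,0],[0,0,0],[0,0,0],[0,0,0],[0,0,0],[0,0,0]]}' 0 40
```

```text
time_s: 3.2
eef_pos: [0.4676, 0.39, 0.0065]
orientation: [0.0, -0.067, 0.998, 0.0]
wrist_force: [-0.5, 0.6, -0.5]
finger_gap: 0.467
gripper_force: 0.0
time_s: 4.2
eef_pos: [0.4677, 0.3902, 0.0069]
orientation: [0.0, -0.068, 0.998, 0.0]
wrist_force: [-1.2, 0.8, 5.0]
finger_gap: 0.151
gripper_force: 39.5
```

```bash
python3 -m creep '{"delta_pos":[[0,0,0],[0,0,0],[0,0,1],[0,0,1],[0,0,1],[0,0,0],[0,0,0],[0,0,0]],"dr":[[0,0,0],[0,0,0],[0,0,0],[0,0,0],[0,0,0],[0,0,0],[0,0,0],[0,0,0]]}' 30
python3 -m creep '{"delta_pos":[[0,0,0],[0,0,0],[0,0,0],[0,0,0],[0,0,0],[0,0,0],[0,0,0],[0,0,0]],"dr":[[0,0,0],[0,0,0],[0,0,0],[0,0,0],[0,0,0],[0,0,0],[0,0,0],[0,0,0]]}' 0 40
```

```text
time_s: 5.2
eef_pos: [0.4674, 0.3899, 0.0036]
orientation: [-0.0, -0.067, 0.998, -0.0]
wrist_force: [-2.9, -1.9, 5.0]
finger_gap: 0.353
gripper_force: 2.5
time_s: 6.2
eef_pos: [0.4684, 0.3904, 0.0045]
orientation: [0.001, -0.067, 0.998, 0.001]
wrist_force: [-0.8, -0.4, 6.8]
finger_gap: 0.148
gripper_force: 41.3
```

```bash
python3 -m creep '{"delta_pos":[[0,0,-5],[0,0,-15],[0,0,-25],[0,0,-30],[0,0,-30],[0,0,-25],[0,0,-15],[0,0,0]],"dr":[[0,0,0],[0,0,0],[0,0,0],[0,0,0],[0,0,0],[0,0,0],[0,0,0],[0,0,0]]}'
python3 - <<'E'
from h import *
c=vision.calibration("wrist");i=vision.camera("wrist");s=monitor.observe()
import pickle;pickle.dump((c,s["eef_pos"],s["orientation"]),open("w3.pkl","wb"));print(s["eef_pos"])
cv2.imwrite("pics/w3.png",cv2.cvtColor(cv2.resize(i[150:350,220:420],None,fx=3,fy=3),cv2.COLOR_RGB2BGR))
t=vision.calibration("top")
# tester pose from the top-face corners (image reads)
k=[plane(t,p,.024) for p in((374,173),(424.5,187),(415.5,221),(364.5,207))];print(np.mean(k,0),[np.degrees(np.arctan2(*(a-b)[[1,0]])) for a,b in((k[0],k[3]),(k[1],k[2]))],[np.degrees(np.arctan2(*(a-b)[[1,0]]))-90 for a,b in((k[0],k[1]),(k[3],k[2]))],[np.linalg.norm(k[a]-k[b]) for a,b in((0,1),(2,3),(0,3),(1,2))])
E
```

```text
time_s: 7.2
eef_pos: [0.468, 0.3903, 0.1499]
orientation: [0.001, -0.068, 0.998, 0.001]
wrist_force: [-0.9, 0.0, -0.9]
finger_gap: 0.159
gripper_force: 39.0
[0.46749815 0.38996885 0.14823954]
[ 0.47532199 -0.25002632  0.024     ] [np.float64(-16.459422124639367), np.float64(-16.246899297174835)] [np.float64(-16.241690978020628), np.float64(-15.904530902464387)] [np.float64(0.1778701597409124), np.float64(0.17832289278435542), np.float64(0.12119821445336895), np.float64(0.12014799530866242)]
```

View pics/w3.png

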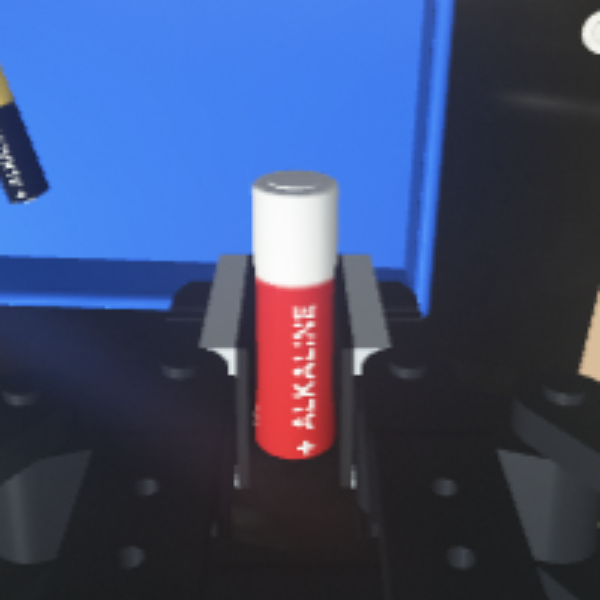

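The lifted cell sits straight between the pads. Its minus face is centred at (318.3,211.7) and the top rim of the plus end is at (318.7,302.7).

```bash
python3 - <<'E'
from h import *
import pickle;c,p,q=pickle.load(open("w3.pkl","rb"));M=rot(q)
def f(uv,h): return M.T@(plane(c,uv,p[2]+h)-p)*1e3
for h in(.005,.0075,.010): print(f((318.3,211.7),h),f((318.7,302.7),h+.007))
# cradle target
for yaw,o in((-16.2,[.4753,-.250]),):
    T=R.from_euler('z',yaw,degrees=True).as_matrix()
    cr=np.r_[o,0]+T@[0,.048,.0445]; print("cradle",cr,"key",np.r_[o,0]+T@[0,-.052,.058])
    t=vision.calibration("top");s=vision.calibration("scene")
    for n,X in(("cr",[0,.048,.0445]),("red",[.0295,.048,.0445]),("sadF",[.0195,.048,.047]),("sadN",[-.0195,.048,.047]),("key",[0,-.052,.058])):
        W=np.r_[o,0]+T@X; print(n,proj(t,W),proj(s,W))
goto([cr[0],cr[1],.14],180-16.2)
E
```

```text
[22.46948094  2.34410783 -5.00525655] [-26.3683139    2.57815615 -11.99286565]
[23.27662687  2.33732826 -7.50546199] [-24.59956374   2.56661482 -14.4933151 ]
[ 24.08377279   2.33054869 -10.00566743] [-22.83081357   2.55507349 -16.99376455]
cradle [ 0.48869157 -0.2039059   0.0445    ] key [ 0.46079246 -0.29993527  0.058     ]
cr [381.71174593 192.57239752] [365.59748665 232.09783937]
red [383.99916728 184.15994308] [373.94383117 227.78472158]
sadF [383.32566366 186.9285122 ] [371.20627129 228.61166989]
sadN [380.29119318 198.08902914] [360.06137298 234.36408274]
key [411.46208382 200.31746901] [389.83686213 251.65428243]
t 7.25 pos [0.4675 0.39   0.1482] shift [  59.  -591.3    8.1] turn [ 0.   0.  23.9] toolx yaw -172.3
```

```bash
python3 -m creep '{"delta_pos":[[5,-30,0],[5,-50,0],[5,-55,0],[5,-55,0],[5,-55,0],[5,-55,0],[5,-55,0],[5,-55,0]],"dr":[[0,0,0],[0,0,0],[0,0,0],[0,0,0],[0,0,0],[0,0,0],[0,0,0],[0,0,0]]}'
python3 -m creep '{"delta_pos":[[5,-55,0],[5,-55,0],[5,-45,0],[4,-26,0],[0,0,0],[0,0,0],[0,0,0],[0,0,0]],"dr":[[0,0,0],[0,0,0],[0,0,0],[0,0,0],[0,0,8],[0,0,8],[0,0,8],[0,0,0]]}'
python3 - <<'E'
from h import *
goto([.4887,-.2039,.14],163.8)
c=vision.calibration("wrist");i=vision.camera("wrist");s=monitor.observe()
import pickle;pickle.dump((c,s["eef_pos"],s["orientation"]),open("w4.pkl","wb"))
cv2.imwrite("pics/w4.png",cv2.cvtColor(cv2.resize(i[100:350,100:420],None,fx=2.4,fy=2.4),cv2.COLOR_RGB2BGR))
E
```

```text
time_s: 8.25
eef_pos: [0.4822, -0.0234, 0.1466]
orientation: [-0.001, -0.068, 0.998, 0.0]
wrist_force: [-0.1, 0.1, -0.1]
finger_gap: 0.157
gripper_force: 39.1
time_s: 9.25
eef_pos: [0.488, -0.2034, 0.1466]
orientation: [-0.001, 0.141, 0.99, 0.0]
wrist_force: [0.5, 0.0, -0.3]
finger_gap: 0.155
gripper_force: 39.1
t 9.25 pos [ 0.488  -0.2034  0.1466] shift [-0.8 -0.3  6.6] turn [ 0.  -0.1  0. ] toolx yaw 163.8
```

View pics/w4.png

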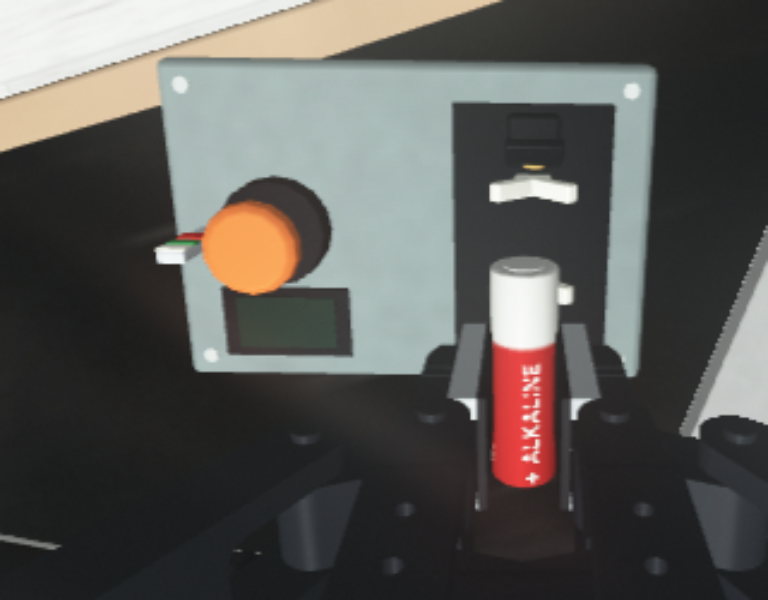

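The near saddle is centred at crop (534,190), full-image (322.5,179). The key cap is centred at crop (251,248), full-image (204.6,203.3). The held cell looks parallel to the cradle.

```bash
python3 - <<'E'
from h import *
import pickle;c,p,q=pickle.load(open("w4.pkl","rb"));M=rot(q);t=vision.calibration("top");s=vision.calibration("scene")
f=lambda u,v:(100+u/2.4,100+v/2.4)
T=R.from_euler('z',-16.2,degrees=True).as_matrix();o=np.array([.4753,-.25,0])
for n,uv,z,X in(("sadN",(534,190),.047,(-19.5,48,47)),("key",(251,248),.058,(0,-52,58)),("TLcorner",(160,62),.024,(-65,-95,24)),("TR",(656,68),.024,(-65,95,24)),("BL",(195,372),.024,(65,-95,24))):
    m=plane(c,f(*uv),z); e=o+T@np.array(X)/1e3
    print(n,m,"expected",e,"diff tester frame mm",(T.T@(m-e)*1e3).round(1))
print(tri([(c,f(534,190)),(t,(380.2,198.4))]),tri([(c,f(251,248)),(t,(411,201))]),tri([(c,f(251,248)),(t,(411,201)),(s,(388.5,252))]))
E
```

```text
sadN [ 0.47005928 -0.19225775  0.047     ] expected [ 0.46996585 -0.19846558  0.047     ] diff tester frame mm [-1.6  6.  -0. ]
key [ 0.46015002 -0.29289028  0.058     ] expected [ 0.46079246 -0.29993527  0.058     ] diff tester frame mm [-2.6  6.6  0. ]
TLcorner [ 0.38866008 -0.31426351  0.024     ] expected [ 0.38637676 -0.32309348  0.024     ] diff tester frame mm [-0.3  9.1  0. ]
TR [ 0.44252644 -0.13641464  0.024     ] expected [ 0.43938507 -0.14063768  0.024     ] diff tester frame mm [ 1.8  4.9 -0. ]
BL [ 0.50983511 -0.35249107  0.024     ] expected [ 0.51121493 -0.35936232  0.024     ] diff tester frame mm [-3.2  6.2  0. ]
(array([ 0.46530036, -0.19258241,  0.0779786 ]), [np.float64(1.9470767828232096), np.float64(1.9470767828233275)]) (array([ 0.46125431, -0.30124424,  0.04146358]), [np.float64(1.6276187538637898), np.float64(1.6276187538639255)]) (array([ 0.45997317, -0.29687316,  0.0542388 ]), [np.float64(2.184284692720409), np.float64(2.5103080938692615), np.float64(0.5758735266577031)])
```

```bash
python3 -m creep '{"delta_pos":[[-1,1,12],[0,1,16],[0,1,16],[0,0,16],[0,0,14],[0,0,10],[0,0,0],[0,0,0]],"dr":[[0,0,0],[0,0,0],[0,0,0],[0,0,0],[0,0,0],[0,0,0],[0,0,0],[0,0,0]]}'
python3 - <<'E'
from h import *
goto([.4895,-.2010,.037],163.8)
c=vision.calibration("wrist");i=vision.camera("wrist");s=monitor.observe()
import pickle;pickle.dump((c,s["eef_pos"],s["orientation"]),open("w5.pkl","wb"))
cv2.imwrite("pics/w5.png",cv2.cvtColor(cv2.resize(i[150:330,230:410],None,fx=3.33,fy=3.33,interpolation=cv2.INTER_CUBIC),cv2.COLOR_RGB2BGR))
E
```

```text
time_s: 10.3
eef_pos: [0.4907, -0.2012, 0.0649]
orientation: [0.0, 0.141, 0.99, -0.0]
wrist_force: [-0.5, 1.1, -0.0]
finger_gap: 0.154
gripper_force: 39.1
t 10.3 pos [ 0.4907 -0.2012  0.0649] shift [ 1.2 -0.1 27.9] turn [-0.   0.1 -0.1] toolx yaw 163.7
```

View pics/w5.png

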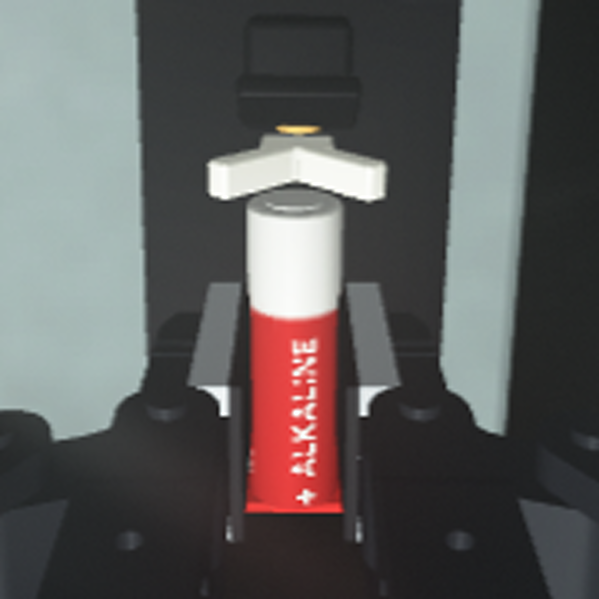

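The held cell is centred within about 0.5 mm of the saddle's V: cell at crop column 294.5, saddle at 297. Next I'll check the offset along the cell.

```bash
python3 - <<'E'
from h import *
import pickle;c,p,q=pickle.load(open("w5.pkl","rb"));M=rot(q)
f=lambda u,v:(230+u/3.333,150+v/3.333)
for n,uv,z in(("sad +x edge L",(211,198),.047),("sad -x edge L",(211,161),.047),("sad +x R",(385,198),.047),("sad -x R",(385,160),.047),("gold",(298,128),.0445),("postlip",(298,100),.058),("cell-",(294.5,208),p[2]+.0075),("cell+",(294,507),p[2]+.0145),("redlip",(294,512),.058)):
    print(n,(M.T@(plane(c,f(*uv),z)-p)*1e3).round(1))
E
```

```text
sad +x edge L [ 18.4 -12.8  18.1]
sad -x edge L [ 25.1 -12.6  18.1]
sad +x R [18.4 18.  18.1]
sad -x R [25.3 17.8 18.1]
gold [30.5  2.6 20.6]
postlip [38.2  2.5  7.1]
cell- [24.8  1.9 -7.5]
cell+ [-21.7   1.9 -14.5]
redlip [-37.9   1.9   7.2]
```

```bash
python3 -m creep '{"delta_pos":[[1,0.5,4],[0,0,5],[0,0,5],[0,0,4],[0,0,3],[0,0,3],[0,0,2],[0,0,0]],"dr":[[0,0,0],[0,0,0],[0,0,0],[0,0,0],[0,0,0],[0,0,0],[0,0,0],[0,0,0]]}'
```

```text
time_s: 11.35
eef_pos: [0.4895, -0.2003, 0.0382]
orientation: [-0.0, 0.141, 0.99, -0.0]
wrist_force: [-0.3, -0.1, -0.8]
finger_gap: 0.151
gripper_force: 39.1
```

```bash
python3 -m creep '{"delta_pos":[[0,0,0.5],[0,0,0.5],[0,0,0],[0,0,0],[0,0,0],[0,0,0],[0,0,0],[0,0,0]],"dr":[[0,0,0],[0,0,0],[0,0,0],[0,0,0],[0,0,0],[0,0,0],[0,0,0],[0,0,0]]}'
python3 -m creep '{"delta_pos":[[0,0,0],[0,0,0],[0,0,0],[0,0,0],[0,0,0],[0,0,0],[0,0,0],[0,0,0]],"dr":[[0,0,0],[0,0,0],[0,0,0],[0,0,0],[0,0,0],[0,0,0],[0,0,0],[0,0,0]]}' 34
python3 -m creep '{"delta_pos":[[0,0,-3],[0,0,-8],[0,0,-16],[0,0,-20],[0,0,-25],[0,0,-25],[0,0,-10],[0,0,0]],"dr":[[0,0,0],[0,0,0],[0,0,0],[0,0,0],[0,0,0],[0,0,0],[0,0,0],[0,0,0]]}'
python3 - <<'E'
from h import *
c=vision.calibration("wrist");i=vision.camera("wrist");s=monitor.observe()
import pickle;pickle.dump((c,s["eef_pos"],s["orientation"]),open("w6.pkl","wb"))
cv2.imwrite("pics/w6.png",cv2.cvtColor(cv2.resize(i[100:350,100:420],None,fx=2.4,fy=2.4),cv2.COLOR_RGB2BGR))
E
```

```text
time_s: 12.35
eef_pos: [0.4897, -0.2004, 0.0376]
orientation: [0.0, 0.141, 0.99, -0.0]
wrist_force: [-0.8, -2.0, 3.8]
finger_gap: 0.152
gripper_force: 39.5
time_s: 13.35
eef_pos: [0.4896, -0.2003, 0.0373]
orientation: [0.0, 0.141, 0.99, 0.0]
wrist_force: [-0.0, -0.2, 0.2]
finger_gap: 0.405
gripper_force: 0.0
time_s: 14.35
eef_pos: [0.49, -0.2005, 0.1456]
orientation: [0.001, 0.141, 0.99, -0.0]
wrist_force: [0.0, -0.2, -0.2]
finger_gap: 0.398
gripper_force: 0.0
```

View pics/w6.png

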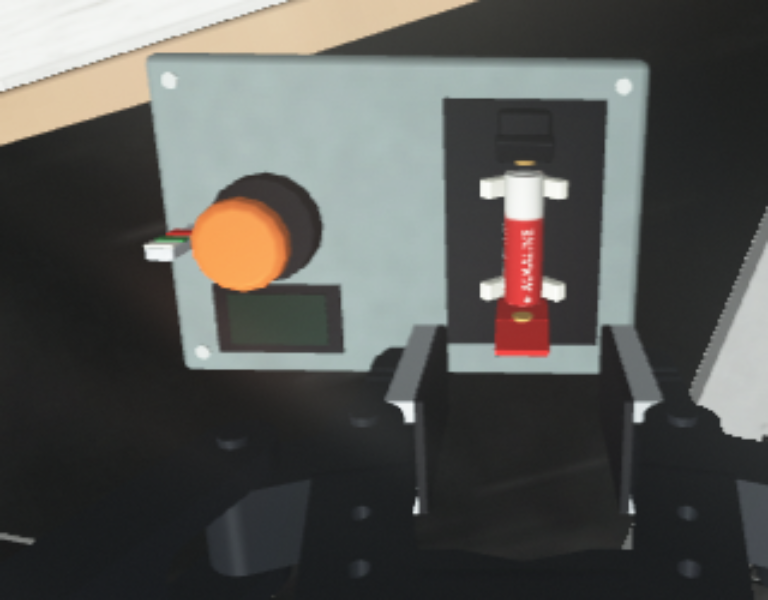

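The cell is seated on both saddles at crop (523,240), with its plus end at the red post and a gap at both posts. The key cap is centred at crop (240,245).

```bash
python3 - <<'E'
from h import *
import pickle;c,p,q=pickle.load(open("w6.pkl","rb"));M=rot(q)
f=lambda u,v:(100+u/2.4,100+v/2.4)
for n,uv,z in(("key",(240,245),.058),("cell mid",(523.5,239),.050),("cell-",(524,174),.0445),("cell+",(524,303),.0515)): print(n,(M.T@(plane(c,f(*uv),z)-p)*1e3).round(1))
goto([.4617,-.2963,.066],163.8)
E
```

```text
key [  2.2 -97.2  86.3]
cell mid [ 2.2  1.8 94.3]
cell- [24.9  2.  99.8]
cell+ [-21.7   2.   92.8]
t 14.4 pos [ 0.4896 -0.2003  0.1443] shift [  -0.1 -100.    78.3] turn [-0.   0.  -0.1] toolx yaw 163.7
```

```bash
python3 -m creep '{"delta_pos":[[0,-20,0],[0,-30,0],[0,-30,0],[0,-20,0],[0,0,10],[0,0,15],[0,0,15],[0,0,10]],"dr":[[0,0,0],[0,0,0],[0,0,0],[0,0,0],[0,0,0],[0,0,0],[0,0,0],[0,0,0]]}' 0 40
python3 -m creep '{"delta_pos":[[0,0,10],[0,0,8],[0,0,5],[0,0,3],[0,0,0],[0,0,0],[0,0,0],[0,0,0]],"dr":[[0,0,0],[0,0,0],[0,0,0],[0,0,0],[0,0,0],[0,0,0],[0,0,0],[0,0,0]]}'
```

```text
time_s: 15.4
eef_pos: [0.4613, -0.2952, 0.0923]
orientation: [-0.001, 0.141, 0.99, 0.001]
wrist_force: [0.6, 0.9, -0.3]
finger_gap: -0.001
gripper_force: 0.0
time_s: 16.4
eef_pos: [0.4616, -0.2963, 0.0684]
orientation: [0.0, 0.141, 0.99, -0.0]
wrist_force: [0.4, -0.6, 0.1]
finger_gap: 0.0
gripper_force: 0.0
```

```bash
python3 -m creep '{"delta_pos":[[0,0,3],[0,0,3],[0,0,2],[0,0,2],[0,0,2],[0,0,0],[0,0,0],[0,0,0]],"dr":[[0,0,0],[0,0,0],[0,0,0],[0,0,0],[0,0,0],[0,0,0],[0,0,0],[0,0,0]]}'
```

```text
time_s: 17.4
eef_pos: [0.4615, -0.2963, 0.0565]
orientation: [-0.0, 0.141, 0.99, -0.0]
wrist_force: [-1.7, 1.4, 2.1]
finger_gap: 0.0
gripper_force: 1.7
```

Contact is at about 58 mm, as expected. I'll press on to TCP z ≈ 0.050.

```bash
python3 -m creep '{"delta_pos":[[0,0,1],[0,0,1],[0,0,1],[0,0,1],[0,0,0],[0,0,0],[0,0,0],[0,0,0]],"dr":[[0,0,0],[0,0,0],[0,0,0],[0,0,0],[0,0,0],[0,0,0],[0,0,0],[0,0,0]]}'
python3 -m creep '{"delta_pos":[[0,0,1],[0,0,1],[0,0,0],[0,0,0],[0,0,0],[0,0,0],[0,0,0],[0,0,0]],"dr":[[0,0,0],[0,0,0],[0,0,0],[0,0,0],[0,0,0],[0,0,0],[0,0,0],[0,0,0]]}'
python3 - <<'E'
from h import *
f=[]
for k in range(10):
    i=vision.camera("scene");s=monitor.observe();f.append(np.r_[s["wrist_force"],s["eef_pos"][2]*1e3])
print(np.mean(f,0),np.std(f,0),s["time_s"])
c=cv2.cvtColor(i[215:285,325:420],cv2.COLOR_RGB2BGR);w=vision.camera("wrist")
a=cv2.resize(c,(570,420),interpolation=cv2.INTER_CUBIC)
cv2.imwrite("pics/s2.png",a)
E
```

```text
time_s: 18.4
eef_pos: [0.4616, -0.2963, 0.0525]
orientation: [0.0, 0.141, 0.99, -0.0]
wrist_force: [-1.9, 1.5, 7.0]
finger_gap: 0.005
gripper_force: 2.7
time_s: 19.4
eef_pos: [0.4616, -0.2963, 0.0507]
orientation: [0.0, 0.141, 0.99, -0.0]
wrist_force: [-3.7, 0.9, 7.2]
finger_gap: -0.001
gripper_force: 3.2
[-2.68089597  1.93608964  6.69362084 50.67827496] [0.49038104 0.52231899 0.45961237 0.01237586] 19.9
```

View pics/s2.png

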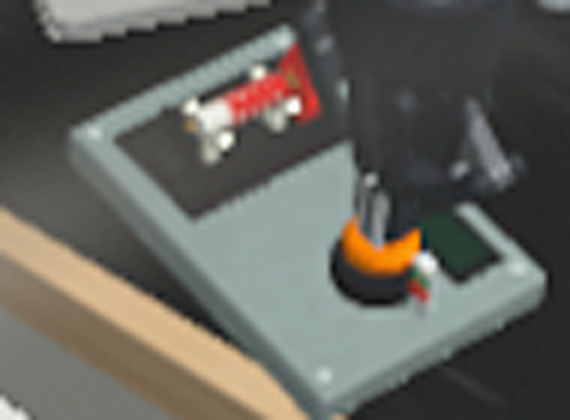

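The scene view shows the cell lying in the cradle against the red post side, and the cap rim at the green band around crop (415,275). Force (6.7 N) and height (7.3 mm of travel) agree, so I'm handing in.

```bash
python3 -c "
from plant import workorder
print(workorder.sign_off())"
```

```text
the job is handed in; nothing more can be done
None
```

I handed the job in at about 20 s. The red-and-silver cell is seated and released in the cradle with its plus end at the red post, and the key is held about 7.3 mm down at about 6.7 N. The sign-off returned no verdict.

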